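# Change the grater box from slicing to coarse grating

### The job

Change the grater box over from slicing to coarse grating: swap the slicing insert with the coarse insert (the one with large holes), setting one aside on the free worktop on the way, so that the coarse insert sits fully down over both pins of the box and the slicing insert lies flat in the rack bay that the coarse one left. Leave the fine insert in its bay. Last, set the food holder squarely over the middle of the fitted insert to cover its teeth, without disturbing the garlic, salt shaker or pepper mill.

Things in the scene. Friction and masses are not known exactly. Their poses are not given: they have to be found in the camera images.
- grater_box: Fixed white open box 196 (x) x 68 (y) mm, a grey deck across each end. Deck tops, the insert's seat, 56 mm up; sides between lower. On the decks, at x = -62 and +62, y = 0, an upright steel pin: 8 mm thick for 5 mm, then tapering to 3 mm at its tip, 14 mm above the deck. Origin: centre of its foot on the worktop; x lengthwise. A fitted insert's origin is 56 mm above it, long axis along x.
- storage_rack: Fixed wooden rack 186 (x) x 204 (y) mm, origin centre of its foot on the worktop. Two bays with long axes along x, centred at x = 0, y = -50 and +50 mm. An insert lies on rails 14 mm up, 6 mm play all round; end stops 22 mm high; cleats 21 mm high beside its corners only, so fingers may reach beside its middle down to 10 mm above the worktop. Coarse and fine insert start in it, either way round.
- slicing_insert: Slicing insert, loose, starts on the box over both pins. One broad black slot with a blade across its middle. White frame 150 (x) x 60 (y) x 12 mm, 90 g; 12 mm through-holes at x = -62 and +62, y = 0. Origin: centre of its underside, z up. A half turn fits as well. Grip it across the middle of its 60 mm width.
- coarse_insert: Coarse insert, loose, starts in one rack bay. Thirteen large black 10 mm holes in its steel plate. White frame 150 (x) x 60 (y) x 12 mm, 90 g; 12 mm through-holes at x = -62 and +62, y = 0. Origin: centre of its underside, z up. A half turn fits as well. Grip it across the middle of its 60 mm width.
- fine_insert: Fine insert, loose, starts in the other rack bay and stays there. Ninety tiny black holes in its steel plate. White frame 150 (x) x 60 (y) x 12 mm, 90 g; 12 mm through-holes at x = -62 and +62, y = 0. Origin: centre of its underside, z up. A half turn fits as well. Grip it across the middle of its 60 mm width.
- food_holder: Food holder, loose: white plate 80 (x) x 84 (y) mm on two skirts along x, 10 mm deep, 74 mm clear between them; grey knob 33 mm thick from 34 to 52 mm up, top at 57 mm: grip it there. Origin: centre of its underside (skirt ends). It straddles a fitted insert's long sides, plate resting on it: its origin is then 58 mm above the box's, x along the box. Starts on the worktop at one side.
- garlic_1: Bystander, loose: garlic bulb 60 x 60 x 59 mm, on the worktop at the other side of the work from the food holder. Origin: centre of its underside.
- mill_3: Bystander, loose: salt shaker 44 mm across, 90 mm high, glass with a grey cap, beside the pepper mill at the far left of the worktop. Origin: centre of its underside.
- mill_2: Bystander, loose: turned wooden pepper mill 58 mm across, 170 mm high, at the far left of the worktop, by the wall. Origin: centre of its underside. Between box and rack the worktop is free.
Things that resemble listed ones, but are neither listed nor needed, are in the scene too. There is more than one size of the food_holder; the one meant has the size given above.

How it is judged:
At the end, for the whole second after the job is handed in: Coarse insert seated on the box: centre within 4 mm, height 2.5 mm, 0.07 rad; slicing insert flat in the emptied bay (12 mm, 0.15 rad); fine insert within 15 mm of its start; food holder down on the coarse insert, within 18 mm along and 10 mm across the box, 0.2 rad; all at rest (horizontal distance between coarse_insert and grater_box below 0.004 m and z of coarse_insert in the frame of grater_box between 0.0535 and 0.0585 m and angle between the x axis of coarse_insert and the x axis of grater_box, either way round below 0.07 rad and angle between coarse_insert's own z axis and vertical below 0.05 rad and ((x of slicing_insert in the frame of storage_rack between -0.012 and 0.012 m and y of slicing_insert in the frame of storage_rack between 0.038 and 0.062 m) or (x of slicing_insert in the frame of storage_rack between -0.012 and 0.012 m and y of slicing_insert in the frame of storage_rack between -0.062 and -0.038 m)) and z of slicing_insert in the frame of storage_rack between 0.011 and 0.017 m and angle between the x axis of slicing_insert and the x axis of storage_rack, either way round below 0.15 rad and angle between each of slicing_insert, food_holder's own z axis and vertical below 0.08 rad and ((x of fine_insert in the frame of storage_rack between -0.012 and 0.012 m and y of fine_insert in the frame of storage_rack between 0.038 and 0.062 m) or (x of fine_insert in the frame of storage_rack between -0.012 and 0.012 m and y of fine_insert in the frame of storage_rack between -0.062 and -0.038 m)) and z of fine_insert in the frame of storage_rack between 0.011 and 0.017 m and distance of fine_insert from where it was at the start of the episode below 0.015 m and x of food_holder in the frame of grater_box between -0.018 and 0.018 m and y of food_holder in the frame of grater_box between -0.01 and 0.01 m and z of food_holder in the frame of grater_box between 0.055 and 0.061 m and angle between the x axis of food_holder and the x axis of grater_box, either way round below 0.2 rad and linear speed of each of slicing_insert, coarse_insert, fine_insert, food_holder below 0.02 m/s); the robot touches nothing.
It fails at once if the garlic, the salt shaker or the pepper mill is pushed 30 mm or more or knocked over (angle between any of mill_3, mill_2's own z axis and vertical above 0.6 rad or distance of any of garlic_1, mill_3, mill_2 from where it was at the start of the episode above 0.03 m).
It also fails if it takes over 115 s, if anything falls off the work surface, if the arm or the gripper's body presses on something with over 40 N, if the wrist force passes 120 N, or if a joint passes its speed limit or range.

### The arm

A 7-joint arm with a two-finger parallel gripper is mounted at the origin on the work surface; the furniture and walls round the work are solid. World frame = base frame: x ahead of the robot, y to its left, z up, the work surface at z = 0. Lengths are in m, angles in rad, forces in N, time in s.
With the tool pointing down it reaches from about 0.425 to 1.025 m from the base axis. Payload 9.4 kg.
Tool frame: the origin (TCP) lies on the centre line of the jaws, within the pads' length; the fingertips stand 25 mm ahead of it and the grasp point (between the pads) lies 6 mm ahead of it; z points along the fingers, y is the line along which they close (so a half turn about z gives the same grasp; the last joint's range is limited). The gripper opens to 93 mm and grips with 3 to 60 N. Pads are 15 mm wide; open, the fingers measure 128 mm over their backs; the gripper's body (75 mm by 188 mm) begins 65 mm behind the grasp point.
Start: joints at [1.102, 0.599, -0.003, 1.599, 0.002, 0.943, -0.08], TCP at [0.277, -0.67, 0.244] pointing down, gripper open.
Joint ranges: [-2.57, 2.57], [-0.35, 1.97], [-1.29, 1.29], [0.11, 2.56], [-1.05, 4.19], [0.11, 1.86], [-2.63, 2.63]. Speed limits (rad/s): [2.22, 2.22, 3.01, 3.01, 3.14, 3.14, 3.14].

### API

Orientations are given as a unit quaternion [x, y, z, w].
In Python, from cell import state, camera, job_done gives the robot as it stands.
- The arm moves only by the shell command python3 -m crank 'ROWS'. ROWS is JSON, a list of rows, each a list of 7 numbers: the turn, a rotation vector about the tool's x, y, z in units of 5 degrees (1.0 is 5 degrees), then the shift along the tool's x, y, z in units of 25 mm (1.0 is 25 mm), then the finger opening in mm, from 0 to 93. A call has 1 to 5 rows; each row shifts and turns the commanded pose from where the row before left it, along the tool's axes as they then stand; what a row does not reach is not made up. A row lasts 1/12 s, in which the tool goes at most 41.7 mm and 7.16 degrees, less where a joint would pass 70% of its speed; a pose out of reach is approached as far as the arm can. A call is refused whole if a number of a shift passes 1 or a number of a turn 1, either way. A call with a gripper value outside its range is refused whole. The fingers move at their own pace and stop on an object; the grip force is fixed at half the most. Time passes only in rows, so rows that do not move let the fingers close. It gives the time, the measured TCP pose, the force, the opening and the grip force at its end, in the units of the state.
- state(): the state, without advancing time (a new reading comes with each control period).
- camera(name): name is "scene" or "top" or "wrist"; returns a dict with "pixels" (480x640x3 uint8, red, green, blue), "range_z" (480x640 float32, m along the optical axis (not along the pixel's ray), 0 where there is no reading), "vertical_fov" (degrees; the focal length in pixels is half the picture's height over the tangent of half this angle, whatever the lens; pixels are square), "cx", "cy" (the principal point, pixels), "rvec" (rotation vector, rad) and "tvec" (3), from world to camera coordinates, as OpenCV has them; the wrist camera has in their place "T_tool_cam" (4x4, takes a point from camera to tool coordinates, whose origin is the TCP and whose axes are the flange's). Camera axes: x right, y down, z forward; pixel columns grow to the right and rows downward; lengths in m; the calibration is good to about 2 mm. The wrist camera is an equidistant fisheye: a pixel r from the principal point sees the ray r / f radians off the axis. A picture is of the moment at which its call begins: read the wrist's pose just before it.
- job_done(): hands the job in; it is judged then, once.
The state is a dict: "clock": time; "joint_positions": joint angles; "dq": joint speeds; "effort": joint torques, N m; "tcp_pos": TCP position; "tool_rot": TCP orientation; "wrist_force": force on the tool from outside, world axes, zero at the start; "torque": the same for the moment, N m; "grip_width": finger opening in m; "grip_force": force on a finger pad.
Only numpy, scipy, OpenCV 4.12 (cv2) and the standard library are available. Lean on these libraries where they do the work, as an engineer would, in place of code of your own. Each camera call takes 0.05 s, during which the arm holds its last target. There are 200 camera calls.

## Working session

There is one attempt and no reset: what is moved stays moved. The work goes in short steps, Python scripts to look and compute and a shell command to move; the robot and the scene stay as the last step left them, time stands still between calls to the robot, and variables do not carry over. Pictures are saved under pics/ and viewed, at most 14 in all, crops included, and the job is handed in when it is done.

```bash
ls; mkdir -p pics; cat > h.py <<'E'
import numpy as np, cv2
from cell import state, camera
from scipy.spatial.transform import Rotation as R
def cal(c):
    f=240/np.tan(np.radians(c["vertical_fov"])/2); return f,R.from_rotvec(np.ravel(c["rvec"])).as_matrix(),np.ravel(c["tvec"])
def world(c):
    f,Rm,t=cal(c); v,u=np.mgrid[:480,:640]; z=c["range_z"]
    p=np.stack([(u-c["cx"])/f*z,(v-c["cy"])/f*z,z],-1)
    return (p-t)@Rm
def plane(c,u,v,h):
    f,Rm,t=cal(c); d=np.array([(u-c["cx"])/f,(v-c["cy"])/f,1.])@Rm; o=-t@Rm
    return o+d*(h-o[2])/d[2]
E
python3 - <<'E'
from h import *
import pickle
for n in("scene","top"):
    c=camera(n); cv2.imwrite(f"pics/{n}0.png",c["pixels"][...,::-1]); pickle.dump(c,open(n+"0.pkl","wb"))
    print(n,c["vertical_fov"],c["cx"],c["cy"],c["rvec"],c["tvec"])
s=state();print(s)
E
```

```text
pics
scene 49.48764736195653 319.17070987440684 241.32475104783106 [ 1.45282463 -2.23723255  0.77103413] [0.20073336 0.29968581 1.0546757 ]
top 49.822383777911405 318.6212972688435 244.69367770224088 [ 1.98894603 -1.60906229  0.59082418] [-0.04598304  0.35255363  1.28165261]
{'clock': 0.1, 'joint_positions': array([ 1.10227999,  0.60002504, -0.00255994,  1.60002087,  0.00179396,
        0.94288706, -0.07980045]), 'dq': array([ 0.00160891, -0.00135902, -0.00039674, -0.00274119, -0.0011151 ,
       -0.00181247,  0.00044167]), 'effort': array([ 5.34907827e-03, -7.66548371e+01,  1.50193065e+00, -2.52934706e+01,
       -5.23831928e-02,  1.36422354e-02,  6.59312059e-05]), 'tcp_pos': array([ 0.27671013, -0.66970248,  0.24287092]), 'tool_rot': array([ 9.80864442e-01,  1.94690778e-01, -1.84482673e-04, -6.43077018e-04]), 'wrist_force': array([-0.58893898, -0.43874123,  0.74425518]), 'torque': array([-0.02607333,  0.00419094,  0.00560679]), 'grip_force': 0.0, 'grip_width': 0.09286283716922042}
```

View pics/scene0.png

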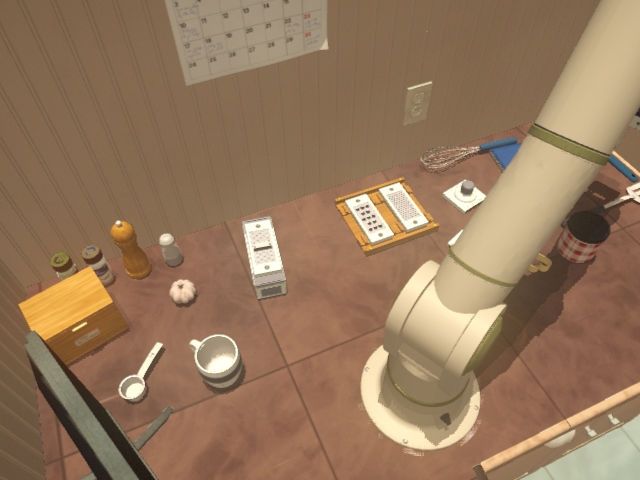

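View pics/top0.png

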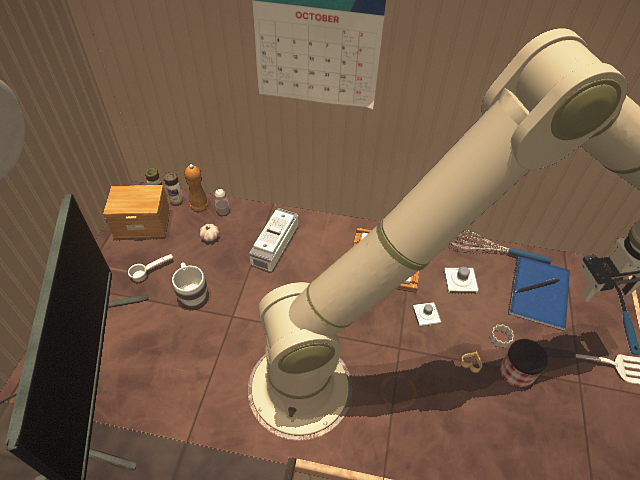

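The scene view shows the box at (265,257), and the rack with the coarse insert at (370,219) and the fine one at (405,205). The top view shows two holders, a large one at (462,279) and a small one at (428,313). I'll measure them from height and colour.

```bash
cat > m.py <<'E'
from h import *
import pickle
def blobs(c,x0,x1,y0,y1,z0,z1,minv=0,maxs=255,amin=60):
    P=world(c); hsv=cv2.cvtColor(c["pixels"],cv2.COLOR_RGB2HSV)
    m=(c["range_z"]>0)&(P[...,0]>x0)&(P[...,0]<x1)&(P[...,1]>y0)&(P[...,1]<y1)&(P[...,2]>z0)&(P[...,2]<z1)&(hsv[...,2]>=minv)&(hsv[...,1]<=maxs)
    n,l,st,ce=cv2.connectedComponentsWithStats(m.astype(np.uint8))
    out=[]
    for i in range(1,n):
        if st[i,4]<amin: continue
        q=P[l==i]; r=cv2.minAreaRect((q[:,:2]*1000).astype(np.float32))
        out.append((np.round(r[0],1),np.round(r[1],1),round(r[2],1),round(float(np.median(q[:,2]))*1000,1),st[i,4],np.round(ce[i])))
    return out
E
python3 - <<'E'
from m import *
for n in("scene","top"):
    c=pickle.load(open(n+"0.pkl","rb")); P=world(c)
    pts={"scene":[(265,257),(370,219),(405,205),(462,195),(183,291),(290,380)],"top":[(274,240),(462,279),(428,313),(209,233)]}[n]
    for u,v in pts: print(n,u,v,np.round(P[v,u]*1000))
    for nm,a in dict(box=(0.3,1.1,-.1,.5,.060,.080),rack=(0.3,1.1,-.4,0.1,.021,.035,120,60),hold=(.2,1.1,-.8,-.2,.007,.03,120,60),knob=(.2,1.1,-.8,-.2,.045,.07)).items():
        print(n,nm); [print("  ",*b) for b in blobs(c,*a)]
E
```

```text
scene 265 257 [394. 179.  63.]
scene 370 219 [ 429. -110.   21.]
scene 405 205 [ 433. -213.   23.]
scene 462 195 [ 402. -364.   25.]
scene 183 291 [396. 374.  43.]
scene 290 380 [125. 230.  -3.]
scene box
   [593.  168.1] [ 14.1 532.6] 0.2 70.1 1189 [235. 197.]
   [425.6 174.2] [ 60.1 154.9] 79.7 64.9 1356 [263. 248.]
   [519.1 371.6] [22.9 33.6] 4.2 73.1 109 [168. 244.]
   [520.6 452.7] [23.6 42.9] 7.4 68.9 147 [133. 255.]
scene rack
   [ 433.3 -207. ] [ 62.4 155.5] 89.7 23.7 856 [403. 206.]
   [ 403.7 -374.7] [49.4 33.7] 38.0 23.2 86 [465. 194.]
   [ 432.8 -108.6] [153.9  62.1] 0.1 23.9 828 [369. 218.]
scene hold
   [ 407.6 -378.9] [80.  87.2] 12.6 14.7 572 [464. 197.]
   [ 441.3 -222.4] [ 44.6 165.8] 89.9 23.0 647 [407. 204.]
   [ 216.6 -746.2] [27.5 92.8] 7.7 20.4 77 [625. 199.]
scene knob
   [ 593.2 -486.3] [572.   12.3] 90.0 57.9 1102 [457. 131.]
   [ 404.9 -378. ] [31.4 29.7] 48.7 52.9 110 [468. 185.]
top 274 240 [392. 167.  66.]
top 462 279 [ 396. -378.   30.]
top 428 313 [ 263. -292.   30.]
top 209 233 [398. 370.  39.]
top box
   [594.9 179.9] [ 15.8 559. ] 0.1 69.9 762 [289. 190.]
   [523.  452.2] [28.2 42.9] 20.4 69.3 82 [196. 192.]
   [433.4 174. ] [ 66.2 171.6] 79.6 67.8 880 [274. 231.]
top rack
   [ 403.7 -375.5] [52.2 43.2] 77.2 24.1 95 [460. 279.]
top hold
   [ 408.  -377.6] [83.9 84. ] 11.2 16.9 491 [460. 280.]
   [ 274.1 -290.6] [64.4 60.9] 19.8 13.1 328 [426. 314.]
   [ 220.5 -772.4] [43.  70.3] 24.1 12.0 84 [613. 363.]
top knob
   [ 595.3 -596.9] [ 15.1 406. ] 0.0 57.4 836 [542. 234.]
   [ 407.  -376.9] [31.1 34. ] 48.1 55.1 102 [463. 271.]
```

```bash
cat > w.py <<'E'
from h import *
import pickle,sys
s=state(); c=camera("wrist"); c["s"]=s; pickle.dump(c,open(sys.argv[1]+".pkl","wb")); cv2.imwrite(f"pics/{sys.argv[1]}.png",c["pixels"][...,::-1])
E
python3 -m crank '[[0,0,0.9,0,0,0,93],[0,0,0.9,0,0,0,93],[0,0,0.9,0,0,0,93],[0,0,0.9,0,0,0,93],[0,0,0.9,0,0,0,93]]'
python3 -m crank '[[0,0,0,0.55,-0.97,0,93],[0,0,0,0.55,-0.97,0,93],[0,0,0,0.55,-0.97,0,93],[0,0,0,0.55,-0.97,0,93],[0,0,0,0.55,-0.97,0,93]]'
python3 -m crank '[[0,0,0,0.55,-0.97,0,93],[0,0,0,0.55,-0.97,0,93],[0,0,0,0.55,-0.97,0,93],[0,0,0,0.55,-0.97,0,93],[0,0,0,0.55,-0.97,0,93]]'
python3 -m crank '[[0,0,0,0.55,-0.97,0,93],[0,0,0,0.55,-0.97,0,93],[0,0,0,0,0,0,93],[0,0,0,0,0,0,93]]'
python3 w.py w1; python3 -c "
import pickle;c=pickle.load(open('w1.pkl','rb'));print(c['T_tool_cam'],c['vertical_fov'],c['cx'],c['cy'],c['range_z'].max(),c['s']['tcp_pos'],c['s']['tool_rot'],c['s']['joint_positions'])"
```

```text
clock: 0.52
tcp_pos: [0.2767, -0.6698, 0.2431]
tool_rot: [1.0, -0.002, -0.0, -0.0]
wrist_force: [0.6, 0.2, -0.6]
grip_width: 0.093
grip_force: 0.0
clock: 0.93
tcp_pos: [0.3461, -0.5475, 0.2432]
tool_rot: [1.0, -0.0, -0.0, -0.0]
wrist_force: [0.1, -1.0, -0.1]
grip_width: 0.0925
grip_force: 0.0
clock: 1.35
tcp_pos: [0.4149, -0.4263, 0.2434]
tool_rot: [1.0, -0.0, -0.0, -0.0]
wrist_force: [-0.3, -0.5, 0.3]
grip_width: 0.0932
grip_force: 0.0
clock: 1.68
tcp_pos: [0.443, -0.3776, 0.2434]
tool_rot: [1.0, 0.001, -0.0, -0.0]
wrist_force: [0.1, -1.2, -0.5]
grip_width: 0.0931
grip_force: 0.0
[[-8.62993888e-04 -9.59458156e-01 -2.81849788e-01  7.83571623e-02]
 [ 9.99999099e-01 -1.11769660e-03  7.42913468e-04  1.90004964e-04]
 [-1.02781693e-03 -2.81848893e-01  9.59458256e-01 -1.40735058e-01]
 [ 0.00000000e+00  0.00000000e+00  0.00000000e+00  1.00000000e+00]] 65.70646984690485 323.12904217548834 241.27697098695265 1.3084769 [ 0.44302625 -0.37760854  0.24344864] [ 9.99999140e-01  1.27187548e-03 -1.00627747e-04 -3.04423374e-04] [ 0.54167246  0.4287683   0.09399435  1.93788935 -0.05616353  0.77791542
 -0.90099998]
```

View pics/w1.png

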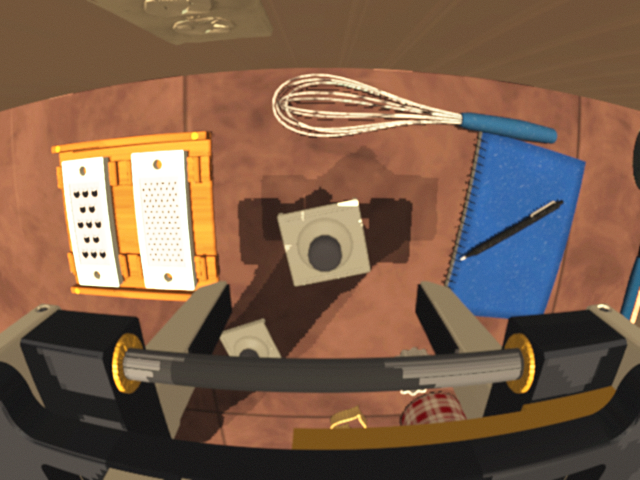

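The wrist view shows the holder at (323,242), turned about 10°, plus the rack with the coarse insert at (91,223) and the fine one at (163,220). Next I'll measure with the wrist depth.

```bash
cat >> h.py <<'E'
def worldw(c):
    f=240/np.tan(np.radians(c["vertical_fov"])/2); v,u=np.mgrid[:480,:640]
    x,y=u-c["cx"],v-c["cy"]; r=np.hypot(x,y)+1e-9; th=r/f; z=c["range_z"]; k=np.tan(th)/r
    p=np.stack([x*k*z,y*k*z,z],-1); T=c["T_tool_cam"]; p=p@T[:3,:3].T+T[:3,3]
    return R.from_quat(c["s"]["tool_rot"]).apply(p.reshape(-1,3)).reshape(480,640,3)+c["s"]["tcp_pos"]
E
cat > m.py <<'E'
from h import *
import pickle
def blobs(c,x0,x1,y0,y1,z0,z1,minv=0,maxs=255,amin=100):
    P=worldw(c) if "s" in c else world(c); hsv=cv2.cvtColor(c["pixels"],cv2.COLOR_RGB2HSV)
    m=(c["range_z"]>0)&(P[...,0]>x0)&(P[...,0]<x1)&(P[...,1]>y0)&(P[...,1]<y1)&(P[...,2]>z0)&(P[...,2]<z1)&(hsv[...,2]>=minv)&(hsv[...,1]<=maxs)
    m[320:]=0 if "s" in c else m[320:]
    n,l,st,ce=cv2.connectedComponentsWithStats(m.astype(np.uint8))
    for i in range(1,n):
        if st[i,4]<amin: continue
        q=P[l==i]; r=cv2.minAreaRect((q[:,:2]*1000).astype(np.float32))
        print("  c",np.round(r[0],1),"size",np.round(r[1],1),"ang",round(r[2],1),"z",round(float(np.median(q[:,2]))*1000,1),st[i,4],np.round(ce[i]))
E
python3 - <<'E'
from m import *
c=pickle.load(open("w1.pkl","rb"))
print("hold");blobs(c,.3,.55,-.5,-.3,.008,.03)
print("knob");blobs(c,.3,.55,-.5,-.3,.040,.07,amin=30)
print("rack");blobs(c,.3,.55,-.27,-.03,.019,.04,110,70)
P=worldw(c); print(P[100,240]*1000,P[300,300]*1000)
for r in (300,310,320,330): pass
# side faces of the holder: heights along its near edge and its right edge
for u,v in [(330,282),(330,284),(330,286),(330,288),(340,285),(310,287)]: print(u,v,np.round(P[v,u]*1000),c["pixels"][v,u])
cv2.imwrite("pics/hold.png",cv2.resize(c["pixels"][190:300,260:390,::-1],None,fx=4,fy=4))
E
```

```text
hold
  c [ 540.1 -468.5] size [11.3 63. ] ang 6.6 z 21.8 231 [419. 120.]
  c [ 409.6 -379.3] size [80.7 85.1] ang 12.0 z 15.2 4867 [324. 240.]
knob
  c [ 544.7 -359.4] size [31.8  2.2] ang 76.7 z 53.2 51 [303. 110.]
  c [ 541.2 -406.8] size [ 1.8 60. ] ang 0.1 z 51.2 113 [356. 114.]
  c [ 529.1 -381.7] size [68.3  8.6] ang 81.7 z 44.8 101 [327. 128.]
  c [ 410.3 -379.2] size [31.6 31.7] ang 89.4 z 55.4 969 [324. 254.]
rack
  c [ 436.3 -204.3] size [ 65.7 151.1] ang 89.5 z 24.5 6867 [163. 219.]
  c [ 435.5 -105.4] size [150.2  67.7] ang 0.0 z 24.6 4805 [ 90. 221.]
[ 5.60037486e+02 -2.92084838e+02 -3.65123694e-01] [ 338.39466639 -351.72827341   -0.37203388]
330 282 [ 361. -386.    0.] [59 40 32]
330 284 [ 359. -386.   -0.] [62 42 32]
330 286 [ 357. -386.    1.] [58 37 28]
330 288 [ 354. -386.    1.] [51 32 24]
340 285 [ 357. -397.   -2.] [57 37 28]
310 287 [ 355. -363.   -1.] [62 41 29]
```

View pics/hold.png

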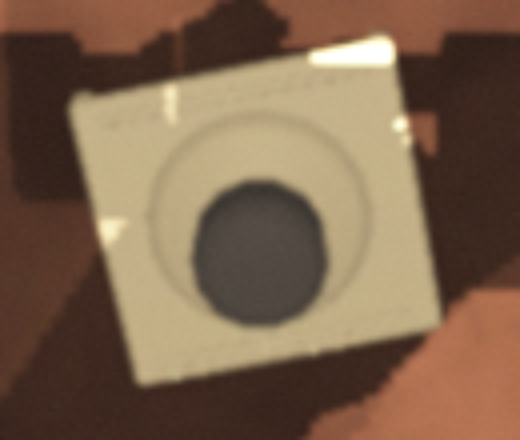

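```bash

python3 -m crank '[[0,0,0,0,-1,0,93],[0,0,0,0,-1,0,93],[0,0,0,0,-1,0,93],[0,0,0,0,-1,0,93],[0,0,0,0,-1,0,93]]' >/dev/null
python3 -m crank '[[0,0,0,0,-1,0,93],[0,0,0,0,-1,0,93],[0,0,0,0,-1,0,93],[0,0,0,0,-0.9,0,93],[0,0,0,0,0,0,93]]'
python3 -m crank '[[0,0,0,0,0,0,93],[0,0,0,0,0,0,93]]'>/dev/null
python3 w.py w2
python3 -m crank '[[0,0,0.5,0,-1,0,93],[0,0,0.5,0,-1,0,93],[0,0,0.5,0,-1,0,93],[0,0,0.5,0,-1,0,93],[0,0,0,0,-1,0,93]]' >/dev/null
python3 -m crank '[[0,0,0,0,-1,0,93],[0,0,0,0,-1,0,93],[0,0,0,0,-1,0,93],[0,0,0,0,-1,0,93],[0,0,0,0,-1,0,93]]' >/dev/null
python3 -m crank '[[0,0,0,0,-1,0,93],[0,0,0,0,-1,0,93],[0,0,0,0,-1,0,93],[0,0,0,0,0,0,93],[0,0,0,0,0,0,93]]'
python3 w.py w3
python3 - <<'E'
from m import *
c=pickle.load(open("w2.pkl","rb"));print(c["s"]["tcp_pos"])
print("rack");blobs(c,.3,.55,-.27,-.03,.0235,.04,110,70)
c=pickle.load(open("w3.pkl","rb"));print(c["s"]["tcp_pos"],c["s"]["tool_rot"],c["s"]["joint_positions"])
print("ins");blobs(c,.3,.58,.05,.3,.064,.085);
print("box");blobs(c,.3,.58,.05,.3,.045,.085)
E
```

```text
clock: 2.57
tcp_pos: [0.4419, -0.1542, 0.2435]
tool_rot: [1.0, 0.001, -0.0, -0.001]
wrist_force: [-0.5, 0.1, -0.3]
grip_width: 0.093
grip_force: 0.0
clock: 4.03
tcp_pos: [0.4889, 0.1644, 0.2433]
tool_rot: [0.996, -0.087, -0.0, 0.0]
wrist_force: [0.5, -1.4, -0.1]
grip_width: 0.093
grip_force: 0.0
[ 0.44221039 -0.15827909  0.2437068 ]
rack
  c [ 475.4 -206.6] size [60.6 71.5] ang 89.8 z 25.2 3059 [370. 174.]
  c [ 477.6 -107.6] size [60.8 65.8] ang 89.9 z 25.3 2702 [271. 172.]
  c [ 404.2 -105.7] size [50.9 91.1] ang 84.1 z 24.8 1322 [264. 262.]
  c [ 372.6 -220. ] size [32.1 24. ] ang 88.3 z 26.0 525 [384. 281.]
[0.48885207 0.16440742 0.24326278] [ 9.96171522e-01 -8.74200049e-02 -8.78610175e-05  1.84960239e-04] [-0.45928063  0.35066831  0.03264778  2.0758881  -0.01673405  0.71561292
 -2.16184494]
ins
  c [448.9 171.7] size [ 60.8 106.4] ang 79.7 z 66.9 6991 [322. 265.]
box
  c [457.  170.2] size [ 71.6 136.4] ang 79.7 z 66.0 10240 [322. 250.]
```

View pics/w3.png

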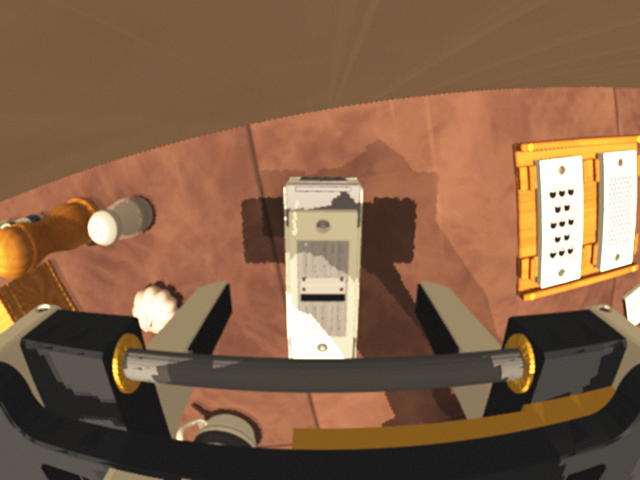

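The wrist view shows the slicing insert on the box with holes at (323,225) and (322,348), garlic at (156,305), and the rack on the right. I'll get the centre and yaw from the hole rays.

```bash
cat >> h.py <<'E'
def planew(c,u,v,h):
    f=240/np.tan(np.radians(c["vertical_fov"])/2); x,y=u-c["cx"],v-c["cy"]; r=np.hypot(x,y); th=r/f
    d=np.array([x/r*np.sin(th),y/r*np.sin(th),np.cos(th)]); T=c["T_tool_cam"]; q=R.from_quat(c["s"]["tool_rot"])
    o=q.apply(T[:3,3])+c["s"]["tcp_pos"]; d=q.apply(T[:3,:3]@d); return o+d*(h-o[2])/d[2]
def hole(c,u,v,w=13,k=0.75):
    g=cv2.cvtColor(c["pixels"],cv2.COLOR_RGB2GRAY)[v-w:v+w+1,u-w:u+w+1]
    n,l,st,ce=cv2.connectedComponentsWithStats((g<k*np.median(g)).astype(np.uint8))
    i=min(range(1,n),key=lambda i:np.hypot(*(ce[i]-w))-(100 if st[i,4]<15 else 0)*-1)
    return ce[i]+[u-w,v-w],st[i]
E
python3 - <<'E'
from m import *
def pair(c,a,b,h):
    (p,sa),(q,sb)=hole(c,*a),hole(c,*b); A,B=planew(c,*p,h),planew(c,*q,h)
    print(p,sa[2:],q,sb[2:],"mid",np.round((A+B)/2*1000,1),"d",np.linalg.norm(A-B)*1000,"yaw",np.degrees(np.arctan2(*(A-B)[1::-1])))
c3=pickle.load(open("w3.pkl","rb"));c1=pickle.load(open("w1.pkl","rb"));c2=pickle.load(open("w2.pkl","rb"))
pair(c3,(323,225),(322,348),.068)
pair(c1,(83,171),(97,274),.026);pair(c1,(157,163),(168,277),.026)
pair(c3,(563,171),(562,272),.026)
P=worldw(c3)
m=(P[...,2]>.0635)&(P[...,2]<.08)&(P[...,1]>.05)&(P[...,1]<.3)&(P[...,0]>.3)&(P[...,0]<.58); m[362:]=0;m[:,:280]=0;m[:,370:]=0
q=P[m];print(cv2.minAreaRect((q[:,:2]*1000).astype(np.float32)),np.median(q[:,2]))
for v in range(180,232,4): print(v,np.round(P[v,310]*1000,0),c3["pixels"][v,310])
cv2.imwrite("pics/c3.png",cv2.resize(c3["pixels"][170:370,270:380,::-1],None,fx=3,fy=3))
E
```

```text
[322.8172043  224.15053763] [13  9 93] [321.96774194 346.03225806] [ 9  6 31] mid [428.9 175.2  68. ] d 124.25355283421256 yaw -10.486768760663326
[ 82.05714286 170.42857143] [ 5  8 35] [ 96.67857143 274.57142857] [ 6  6 28] mid [ 436.3 -108.6   26. ] d 123.79777617582978 yaw 0.03881979909001227
[155.69047619 164.16666667] [ 6  9 42] [167.58536585 277.04878049] [ 8  7 41] mid [ 436.5 -206.1   26. ] d 123.74256515981794 yaw 0.210137010102929
[561.6875 169.5625] [ 5  8 32] [561.08 272.28] [ 6  7 25] mid [ 435.7 -107.6   26. ] d 124.1801499110669 yaw -0.08559579453678082
((427.5054931640625, 175.58901977539062), (60.75147247314453, 149.8135986328125), 79.67713928222656) 0.06699054116580905
180 [527. 170.  37.] [132 118 101]
184 [525. 169.  53.] [167 150 129]
188 [522. 170.  58.] [233 214 191]
192 [518. 171.  55.] [223 203 180]
196 [514. 171.  55.] [232 215 192]
200 [511. 172.  56.] [232 213 193]
204 [507. 173.  55.] [230 213 190]
208 [504. 173.  56.] [196 175 153]
212 [503. 173.  68.] [198 180 140]
216 [499. 174.  69.] [209 190 146]
220 [496. 174.  68.] [209 190 148]
224 [492. 175.  68.] [210 191 148]
228 [488. 176.  67.] [209 189 145]
```

View pics/c3.png

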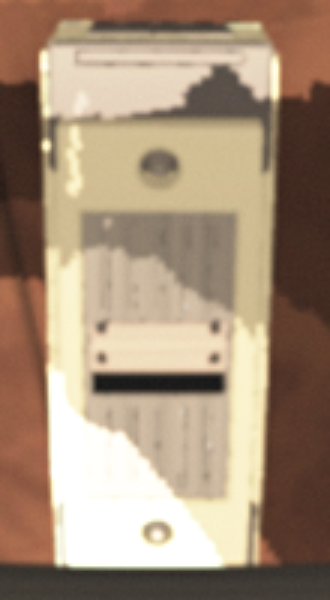

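Hole spacing reads 124 mm as specified. The insert is at (428.4,175.4) with yaw -10.4°, so I'll grasp it.

```bash

python3 -m crank '[[0,0,0.07,-0.5,0,0.5,93],[0,0,0,-0.5,0,0.5,93],[0,0,0,-0.5,0,0.5,93],[0,0,0,-0.5,0,0.5,93],[0,0,0,-0.46,0,0.5,93]]' >/dev/null
python3 -m crank '[[0,0,0,0,0,1,93],[0,0,0,0,0,1,93],[0,0,0,0,0,0.8,93],[0,0,0,0,0,0.5,93],[0,0,0,0,0,0,93]]'
python3 -m crank '[[0,0,0,0,0,0.3,93],[0,0,0,0,0,0.33,93],[0,0,0,0,0,0,93]]'
```

```text
clock: 4.92
tcp_pos: [0.4271, 0.1732, 0.0967]
tool_rot: [0.996, -0.092, -0.001, 0.001]
wrist_force: [-0.4, 0.1, 0.8]
grip_width: 0.0931
grip_force: 0.0
clock: 5.17
tcp_pos: [0.4278, 0.175, 0.0823]
tool_rot: [0.996, -0.091, -0.0, 0.0]
wrist_force: [-0.5, -0.7, 0.3]
grip_width: 0.0932
grip_force: 0.0
```

```bash

python3 -m crank '[[0,0,0,0,0,0,50],[0,0,0,0,0,0,50],[0,0,0,0,0,0,50],[0,0,0,0,0,0,50],[0,0,0,0,0,0,50]]'
python3 -m crank '[[0,0,0,0,0,0,50],[0,0,0,0,0,0,50],[0,0,0,0,0,0,50]]'
python3 -m crank '[[0,0,0,0,0,-0.2,50],[0,0,0,0,0,-0.4,50],[0,0,0,0,0,-0.8,50],[0,0,0,0,0,-0.8,50],[0,0,0,0,0,0,50]]'
python3 - <<'E'
from h import *
c=camera("scene"); cv2.imwrite("pics/s1.png",cv2.resize(c["pixels"][180:320,180:340,::-1],None,fx=4,fy=4))
E
```

```text
clock: 5.58
tcp_pos: [0.4278, 0.1756, 0.0832]
tool_rot: [0.996, -0.091, 0.0, -0.0]
wrist_force: [0.3, -0.4, -0.3]
grip_width: 0.0645
grip_force: 0.0
clock: 5.83
tcp_pos: [0.4278, 0.1756, 0.0831]
tool_rot: [0.996, -0.091, 0.0, -0.0]
wrist_force: [0.1, 0.5, 6.2]
grip_width: 0.0596
grip_force: 30.0
clock: 6.25
tcp_pos: [0.4285, 0.1758, 0.1405]
tool_rot: [0.996, -0.091, 0.001, -0.001]
wrist_force: [0.1, 0.4, -0.9]
grip_width: 0.0593
grip_force: 30.0
```

View pics/s1.png

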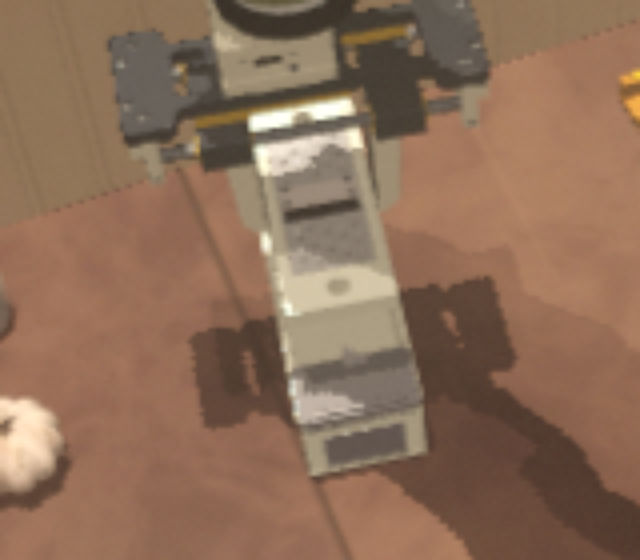

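The scene crop shows the slicing insert lifted level in the jaws, with the box pins free. Next, set it aside near (0.47,0.03).

```bash

python3 -m crank '[[0,0,-0.35,0.36,0.94,0,50],[0,0,-0.35,0.36,0.94,0,50],[0,0,-0.35,0.36,0.94,0,50],[0,0,-0.35,0.36,0.94,0,50],[0,0,-0.35,0.36,0.94,0,50]]' >/dev/null
python3 -m crank '[[0,0,-0.35,0.36,0.94,0,50],[0,0,0,0,0,1,50],[0,0,0,0,0,1,50],[0,0,0,0,0,1,50],[0,0,0,0,0,0.6,50]]'
python3 -m crank '[[0,0,0,0,0,0.2,50],[0,0,0,0,0,0,50],[0,0,0,0,0,0,50]]'
```

```text
clock: 7.13
tcp_pos: [0.4656, 0.0295, 0.0452]
tool_rot: [1.0, 0.001, -0.001, 0.0]
wrist_force: [0.3, 0.6, -1.1]
grip_width: 0.0598
grip_force: 30.0
clock: 7.38
tcp_pos: [0.4662, 0.0299, 0.0427]
tool_rot: [1.0, 0.001, -0.001, 0.0]
wrist_force: [0.2, 0.4, -1.1]
grip_width: 0.0597
grip_force: 30.0
```

```bash

python3 -m crank '[[0,0,0,0,0,0.3,50],[0,0,0,0,0,0.2,50],[0,0,0,0,0,0.1,50],[0,0,0,0,0,0,50],[0,0,0,0,0,0,50]]'
python3 -m crank '[[0,0,0,0,0,0,93],[0,0,0,0,0,0,93],[0,0,0,0,0,0,93],[0,0,0,0,0,0,93],[0,0,0,0,0,0,93]]'
python3 -m crank '[[0,0,0,0,0,-0.5,93],[0,0,0,0,0,-1,93],[0,0,0,0,0,-1,93],[0,0,0,0,0,-1,93],[0,0,0,0,0,-0.5,93]]'
```

```text
clock: 7.8
tcp_pos: [0.4665, 0.0298, 0.0279]
tool_rot: [1.0, 0.001, 0.0, 0.0]
wrist_force: [-0.1, -0.4, -1.2]
grip_width: 0.0595
grip_force: 30.0
clock: 8.22
tcp_pos: [0.4666, 0.0298, 0.028]
tool_rot: [1.0, 0.001, 0.0, -0.0]
wrist_force: [-0.5, 0.5, 0.1]
grip_width: 0.089
grip_force: 0.0
clock: 8.63
tcp_pos: [0.467, 0.0298, 0.1302]
tool_rot: [1.0, 0.001, 0.001, -0.0]
wrist_force: [0.6, 0.1, 0.3]
grip_width: 0.0931
grip_force: 0.0
```

```bash

python3 -m crank '[[0,0,0,-0.21,0.92,0,78],[0,0,0,-0.21,0.92,0,78],[0,0,0,-0.21,0.92,0,78],[0,0,0,-0.21,0.92,0,78],[0,0,0,-0.21,0.92,0,78]]' >/dev/null
python3 -m crank '[[0,0,0,-0.21,0.92,0,78],[0,0,0,0,0,0.8,78],[0,0,0,0,0,0.8,78],[0,0,0,0,0,0,78],[0,0,0,0,0,0,78]]'
```

```text
clock: 9.47
tcp_pos: [0.4346, -0.1081, 0.0874]
tool_rot: [1.0, 0.001, -0.001, -0.0]
wrist_force: [-0.2, 0.4, 0.3]
grip_width: 0.0777
grip_force: 0.0
```

```bash

python3 -m crank '[[0,0,0,0.04,0,0.8,78],[0,0,0,0,0,0.6,78],[0,0,0,0,0,0.3,78],[0,0,0,0,0,0.18,78],[0,0,0,0,0,0,78]]'
python3 -m crank '[[0,0,0,0,0,0,50],[0,0,0,0,0,0,50],[0,0,0,0,0,0,50],[0,0,0,0,0,0,50],[0,0,0,0,0,0,50]]'
python3 -m crank '[[0,0,0,0,0,-0.3,50],[0,0,0,0,0,-0.7,50],[0,0,0,0,0,-1,50],[0,0,0,0,0,-1,50],[0,0,0,0,0,-1,50]]'
```

```text
clock: 9.88
tcp_pos: [0.4362, -0.1079, 0.0408]
tool_rot: [1.0, 0.001, -0.0, -0.0]
wrist_force: [-0.6, -0.1, -0.8]
grip_width: 0.078
grip_force: 0.0
clock: 10.3
tcp_pos: [0.4365, -0.1083, 0.0415]
tool_rot: [1.0, 0.001, 0.001, 0.0]
wrist_force: [-0.2, 1.2, 8.0]
grip_width: 0.0596
grip_force: 30.0
clock: 10.72
tcp_pos: [0.4357, -0.1082, 0.1424]
tool_rot: [1.0, 0.001, -0.0, 0.0]
wrist_force: [0.4, -0.0, -0.9]
grip_width: 0.0598
grip_force: 30.0
```

```bash

python3 -m crank '[[0,0,0,-0.025,-0.95,0,50],[0,0,0,-0.025,-0.95,0,50],[0,0,0,-0.025,-0.95,0,50],[0,0,0,-0.025,-0.95,0,50],[0,0,0,-0.025,-0.95,0,50]]' >/dev/null
python3 -m crank '[[0,0,0,-0.025,-0.95,0,50],[0,0,0,-0.025,-0.95,0,50],[0,0,0,-0.025,-0.95,0,50],[0,0,0,-0.025,-0.95,0,50],[0,0,0,-0.025,-0.95,0,50]]' >/dev/null
python3 -m crank '[[0,0,0,-0.025,-0.95,0,50],[0,0,0,-0.025,-0.9,0,50],[0,0,0.52,0,0,0,50],[0,0,0.52,0,0,0,50],[0,0,0.52,0,0,0,50]]' >/dev/null
python3 -m crank '[[0,0,0.52,0,0,0,50],[0,0,0,0,0,0,50],[0,0,0,0,0,0,50],[0,0,0,0,0,0,50]]'
python3 w.py w4; python3 -c "
from h import *
s=state();q=R.from_quat(s['tool_rot']);print(s['tcp_pos'],q.apply([1,0,0]),q.apply([0,1,0]))
print(q.inv().apply(np.array([.4281,.1756,.1])-s['tcp_pos'])/.025)"
```

```text
clock: 12.3
tcp_pos: [0.4282, 0.1754, 0.1411]
tool_rot: [0.996, -0.089, -0.0, -0.0]
wrist_force: [0.2, -0.3, -1.7]
grip_width: 0.0596
grip_force: 30.0
[0.42821072 0.17544147 0.14106519] [ 9.84084288e-01 -1.77702318e-01  2.59599112e-06] [-1.77702317e-01 -9.84084282e-01 -1.07971531e-04]
[-0.00548956 -0.00527592  1.64260836]
```

View pics/w4.png

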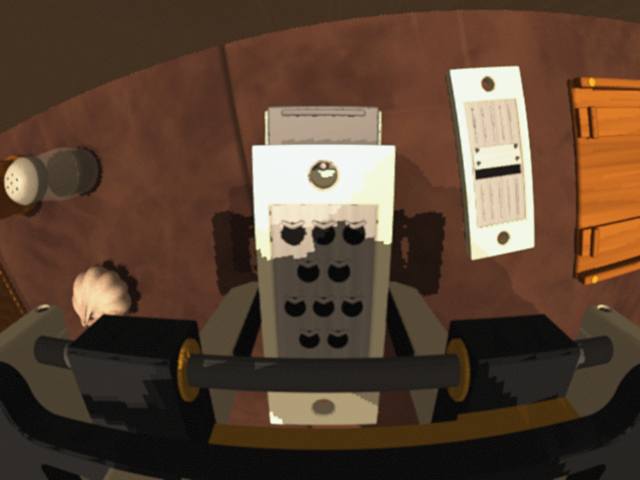

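The wrist view shows the coarse insert held, with its holes at (323,174) and (323,407). The pin shows through the far hole, and the slicing insert lies flat at (495,165). I'll check the held offset, then lower.

```bash
python3 - <<'E'
from m import *
c=pickle.load(open("w4.pkl","rb"))
A,B=planew(c,323,174,.126),planew(c,323,407,.126);print((A+B)/2*1000,np.linalg.norm(A-B)*1000,np.degrees(np.arctan2(*(A-B)[1::-1])))
(p,_),(q,_)=hole(c,488,84),hole(c,503,238);A,B=planew(c,*p,.012),planew(c,*q,.012);print((A+B)/2*1000,np.linalg.norm(A-B)*1000,np.degrees(np.arctan2(*(A-B)[1::-1])))
E
python3 -m crank '[[0,0,0.03,0,0,0.8,50],[0,0,0,0,0,0.6,50],[0,0,0,0,0,0.3,50],[0,0,0,0,0,0,50],[0,0,0,0,0,0,50]]'
```

```text
[428.38044472 175.19004168 126.        ] 123.54091623776638 -10.27602007947401
[466.01498065  29.82992051  12.        ] 123.68684982538387 0.1829520163842828
clock: 12.77
tcp_pos: [0.4281, 0.1754, 0.0982]
tool_rot: [0.996, -0.091, -0.001, 0.0]
wrist_force: [-0.5, -0.9, 0.1]
grip_width: 0.0596
grip_force: 30.0
```

Everything agrees. Lower over the pins.

```bash

python3 -m crank '[[0,0,0,0,0,0.15,50],[0,0,0,0,0,0.15,50],[0,0,0,0,0,0.15,50],[0,0,0,0,0,0,50]]'
python3 -m crank '[[0,0,0,0,0,0.1,50],[0,0,0,0,0,0.05,50],[0,0,0,0,0,0,50],[0,0,0,0,0,0,50]]'
```

```text
clock: 13.1
tcp_pos: [0.4282, 0.1755, 0.0867]
tool_rot: [0.996, -0.091, -0.0, 0.0]
wrist_force: [-0.9, 0.8, -1.4]
grip_width: 0.0597
grip_force: 30.0
clock: 13.43
tcp_pos: [0.4283, 0.1756, 0.0835]
tool_rot: [0.996, -0.091, 0.0, -0.0]
wrist_force: [-0.2, 0.4, 2.6]
grip_width: 0.0596
grip_force: 30.0
```

```bash

python3 -m crank '[[0,0,0,0,0,0,93],[0,0,0,0,0,0,93],[0,0,0,0,0,0,93],[0,0,0,0,0,0,93],[0,0,0,0,0,0,93]]'
python3 -m crank '[[0,0,0,0,0,-0.5,93],[0,0,0,0,0,-1,93],[0,0,0,0,0,-1,93],[0,0,0,0,0,-1,93],[0,0,0,0,0,-1,93]]'
python3 -m crank '[[0,0,-0.52,0,0,0,93],[0,0,-0.52,0,0,0,93],[0,0,-0.52,0,0,0,93],[0,0,-0.53,0,0,0,93],[0,0,0,0,0,0,93]]'
python3 w.py w5; python3 - <<'E'
from m import *
c=pickle.load(open("w5.pkl","rb")); P=worldw(c); print(c["s"]["tcp_pos"],c["s"]["tool_rot"])
m=(P[...,2]>.0625)&(P[...,2]<.08)&(P[...,1]>.05)&(P[...,1]<.3)&(P[...,0]>.3)&(P[...,0]<.58); m[345:]=0
q=P[m]; A=np.c_[q[:,:2]-[.428,.1755],np.ones(len(q))]; print("plane",np.linalg.lstsq(A,q[:,2],rcond=None)[0],len(q))
print(cv2.minAreaRect((q[:,:2]*1000).astype(np.float32)))
cv2.imwrite("pics/c5.png",cv2.resize(c["pixels"][120:480,200:440,::-1],None,fx=1.6,fy=1.6))
print(R.from_quat(c["s"]["tool_rot"]).inv().apply(np.array([.4661,.0298,.068])-c["s"]["tcp_pos"])/.025)
E
```

```text
clock: 13.85
tcp_pos: [0.4283, 0.1755, 0.0833]
tool_rot: [0.996, -0.091, -0.0, 0.0]
wrist_force: [0.5, -0.4, -0.8]
grip_width: 0.0883
grip_force: 0.0
clock: 14.27
tcp_pos: [0.428, 0.1753, 0.197]
tool_rot: [0.996, -0.091, -0.0, 0.0]
wrist_force: [-0.3, -0.2, -0.2]
grip_width: 0.0928
grip_force: 0.0
clock: 14.68
tcp_pos: [0.4282, 0.1754, 0.1959]
tool_rot: [1.0, 0.001, 0.0, -0.0]
wrist_force: [0.6, -0.7, 0.3]
grip_width: 0.0927
grip_force: 0.0
[0.42819197 0.17542781 0.19592931] [ 9.99999496e-01  1.00287257e-03  2.86761082e-05 -4.50939615e-05]
plane [ 0.00039705 -0.00167026  0.06679362] 14617
((427.3915100097656, 175.23724365234375), (60.73801803588867, 150.94134521484375), 79.42034912109375)
[1.50434062 5.8286031  5.11673367]
```

View pics/c5.png

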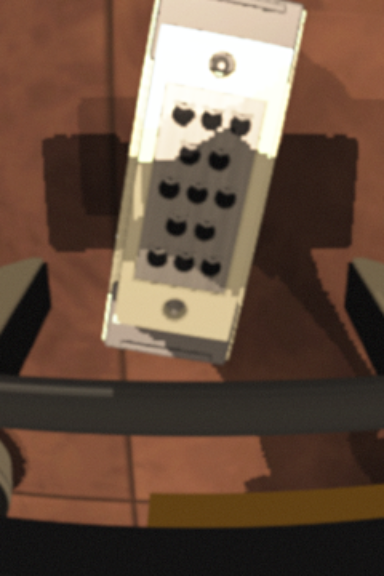

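The crop shows the coarse insert level and fully down, with both pin tips in its holes. Now I'll fetch the slicing insert.

```bash

python3 -m crank '[[0,0,0,0.25,0.97,0,93],[0,0,0,0.25,0.97,0,93],[0,0,0,0.25,0.97,0,93],[0,0,0,0.25,0.97,0,93],[0,0,0,0.25,0.97,0,93]]' >/dev/null
python3 -m crank '[[0,0,0,0.25,0.98,0,93],[0,0,0,0,0,1,93],[0,0,0,0,0,1,93],[0,0,0,0,0,1,93],[0,0,0,0,0,1,93]]' >/dev/null
python3 -m crank '[[0,0,0,0,0,1,93],[0,0,0,0,0,0.8,93],[0,0,0,0,0,0.5,93],[0,0,0,0,0,0.3,93],[0,0,0,0,0,0,93]]'
```

```text
clock: 15.98
tcp_pos: [0.4652, 0.0297, 0.0295]
tool_rot: [1.0, -0.0, -0.001, 0.0]
wrist_force: [0.5, 0.8, 0.0]
grip_width: 0.0927
grip_force: 0.0
```

```bash

python3 -m crank '[[0,0,0,0,0,0.06,50],[0,0,0,0,0,0,50],[0,0,0,0,0,0,50],[0,0,0,0,0,0,50],[0,0,0,0,0,0,50]]' >/dev/null
python3 -m crank '[[0,0,0,0,0,0,50],[0,0,0,0,0,0,50],[0,0,0,0,0,0,50]]' 
python3 -m crank '[[0,0,0,0,0,-0.4,50],[0,0,0,0,0,-1,50],[0,0,0,0,0,-1,50],[0,0,0,0,0,-1,50],[0,0,0,0,0,0,50]]'
```

```text
clock: 16.65
tcp_pos: [0.4661, 0.0297, 0.0299]
tool_rot: [1.0, -0.0, 0.0, -0.0]
wrist_force: [-0.0, -0.1, 7.5]
grip_width: 0.0596
grip_force: 30.0
clock: 17.07
tcp_pos: [0.467, 0.0297, 0.1184]
tool_rot: [1.0, -0.0, 0.003, -0.0]
wrist_force: [0.5, 0.1, -1.5]
grip_width: 0.0595
grip_force: 30.0
```

```bash

python3 -m crank '[[0,0,0,-0.2,0.92,0,50],[0,0,0,-0.2,0.92,0,50],[0,0,0,-0.2,0.92,0,50],[0,0,0,-0.2,0.92,0,50],[0,0,0,-0.2,0.92,0,50]]' >/dev/null
python3 -m crank '[[0,0,0,-0.2,0.91,0,50],[0,0,0,0,0,0.8,50],[0,0,0,0,0,0.8,50],[0,0,0,0,0,0.6,50],[0,0,0,0,0,0,50]]' >/dev/null
python3 -m crank '[[0,0,0,0,0,0,50],[0,0,0,0,0,0,50]]'; python3 w.py w6
```

```text
clock: 18.07
tcp_pos: [0.4358, -0.1079, 0.0598]
tool_rot: [1.0, 0.0, -0.0, 0.0]
wrist_force: [-0.4, -0.1, -1.0]
grip_width: 0.0595
grip_force: 30.0
```

View pics/w6.png

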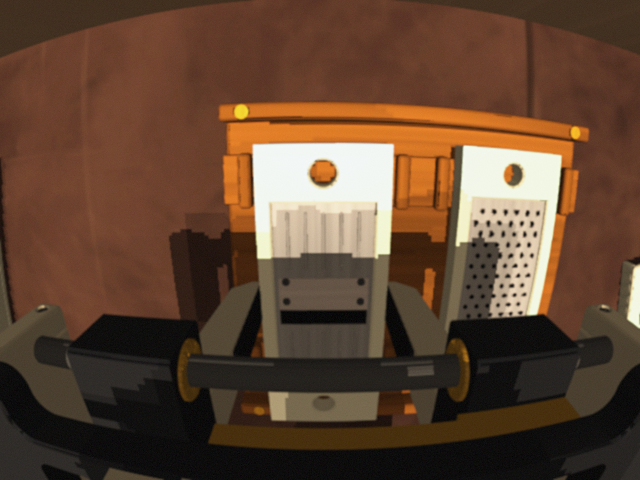

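The wrist view shows the slicing insert centred at x≈323 between the bay's cleats (238 and 402). Lower it and release.

```bash

python3 -m crank '[[0,0,0,0,0,0.3,50],[0,0,0,0,0,0.2,50],[0,0,0,0,0,0.13,50],[0,0,0,0,0,0,50],[0,0,0,0,0,0,50]]'
python3 -m crank '[[0,0,0,0,0,0,78],[0,0,0,0,0,0,78],[0,0,0,0,0,0,78],[0,0,0,0,0,0,78],[0,0,0,0,0,0,78]]'
python3 -m crank '[[0,0,0,0,0,-0.5,78],[0,0,0,0,0,-1,78],[0,0,0,0,0,-1,78],[0,0,0,0,0,-1,78],[0,0,0,0,0,-1,78]]'
python3 -m crank '[[0,0,0,0,0.8,-1,70],[0,0,0,0,0.8,0,70],[0,0,0,0,0,0,70],[0,0,0,0,0,0,70]]'
python3 w.py w7; python3 - <<'E'
from m import *
c=pickle.load(open("w7.pkl","rb")); s=c["s"]; print(s["tcp_pos"]); P=worldw(c)
for y0,y1 in((-.145,-.07),(-.245,-.17)):
    m=(P[...,2]>.0225)&(P[...,2]<.035)&(P[...,1]>y0)&(P[...,1]<y1)&(P[...,0]>.35)&(P[...,0]<.52)&(cv2.cvtColor(c["pixels"],cv2.COLOR_RGB2HSV)[...,1]<80); m[345:]=0
    q=P[m]; A=np.c_[q[:,:2]-[.436,(y0+y1)/2],np.ones(len(q))]; print(np.linalg.lstsq(A,q[:,2],rcond=None)[0],len(q),cv2.minAreaRect((q[:,:2]*1000).astype(np.float32)))
cv2.imwrite("pics/c7.png",c["pixels"][...,::-1])
E
```

```text
clock: 18.53
tcp_pos: [0.4358, -0.1079, 0.0434]
tool_rot: [1.0, 0.0, -0.0, 0.0]
wrist_force: [-0.0, 0.4, -1.0]
grip_width: 0.0597
grip_force: 30.0
clock: 18.95
tcp_pos: [0.4357, -0.108, 0.0436]
tool_rot: [1.0, -0.0, -0.0, -0.0]
wrist_force: [-0.5, -0.0, 0.1]
grip_width: 0.0777
grip_force: 0.0
clock: 19.37
tcp_pos: [0.4354, -0.1079, 0.1573]
tool_rot: [1.0, 0.0, -0.0, -0.0]
wrist_force: [0.2, -0.6, 0.0]
grip_width: 0.0776
grip_force: 0.0
clock: 19.7
tcp_pos: [0.4355, -0.1488, 0.1814]
tool_rot: [1.0, -0.001, 0.0, 0.0]
wrist_force: [0.7, -0.0, -0.3]
grip_width: 0.0699
grip_force: 0.0
[ 0.43553808 -0.14884655  0.18138732]
[ 0.00242136 -0.00413993  0.02472628] 10517 ((435.7003173828125, -107.76441192626953), (60.52910614013672, 149.86488342285156), 89.63799285888672)
[0.01222242 0.00170385 0.02434592] 9051 ((436.4652404785156, -206.29580688476562), (60.78900146484375, 149.30862426757812), 89.79299926757812)
```

View pics/c7.png

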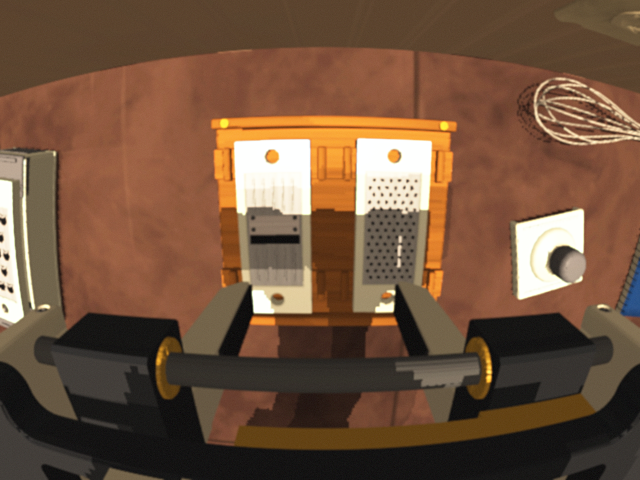

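The view shows the slicing insert flat in its bay (436,-108) and the fine insert unmoved (436,-206). The holder at (548,253) shows a closed skirt on its left, +y side, so its x axis is at +12°. Now I'll fetch it.

```bash

python3 -m crank '[[0,0,0,-0.1,0.92,0,70],[0,0,0,-0.1,0.92,0,70],[0,0,0,-0.1,0.92,0,70],[0,0,0,-0.1,0.92,0,70],[0,0,0,-0.1,0.92,0,70]]' >/dev/null
python3 -m crank '[[0,0,0,-0.11,0.92,0,70],[0,0,0,-0.11,0.92,0,70],[0,0,0,-0.11,0.92,0,70],[0,0,0,-0.11,0.92,0,70],[0,0,0,-0.11,0.92,0,70]]' >/dev/null
python3 -m crank '[[0,0,-0.8,0,0,0.9,70],[0,0,-0.8,0,0,0.9,70],[0,0,-0.8,0,0,0.9,70],[0,0,0,0,0,0,70],[0,0,0,0,0,0,70]]'; python3 -c "
from h import *
s=state();print(R.from_quat(s['tool_rot']).inv().apply(np.array([.4098,-.3792,.056])-s['tcp_pos'])/.025, R.from_quat(s['tool_rot']).apply([1,0,0]))"
```

```text
clock: 21.0
tcp_pos: [0.4092, -0.3764, 0.1123]
tool_rot: [0.995, 0.104, -0.001, -0.002]
wrist_force: [0.3, 0.2, 0.6]
grip_width: 0.0697
grip_force: 0.0
[0.00429775 0.12075768 2.25082847] [ 0.97829991  0.20718295 -0.00212308]
```

```bash

python3 -m crank '[[0,0,0,0,0.06,0.8,70],[0,0,0,0,0,0.8,70],[0,0,0,0,0,0.4,70],[0,0,0,0,0,0.23,70],[0,0,0,0,0,0,70]]'
python3 -m crank '[[0,0,0,0,0,0,20],[0,0,0,0,0,0,20],[0,0,0,0,0,0,20],[0,0,0,0,0,0,20],[0,0,0,0,0,0,20]]'
python3 -m crank '[[0,0,0,0,0,0,20],[0,0,0,0,0,0,20],[0,0,0,0,0,0,20],[0,0,0,0,0,0,20]]'
```

```text
clock: 21.42
tcp_pos: [0.41, -0.379, 0.0576]
tool_rot: [0.995, 0.104, -0.0, -0.0]
wrist_force: [0.4, -0.6, 0.3]
grip_width: 0.0701
grip_force: 0.0
clock: 21.83
tcp_pos: [0.4099, -0.3797, 0.0584]
tool_rot: [0.995, 0.104, 0.0, 0.0]
wrist_force: [-0.7, 0.4, -0.3]
grip_width: 0.0417
grip_force: 0.0
clock: 22.17
tcp_pos: [0.4099, -0.3795, 0.0581]
tool_rot: [0.995, 0.104, 0.0, 0.0]
wrist_force: [-1.1, 0.2, 5.8]
grip_width: 0.0316
grip_force: 30.0
```

```bash

python3 -m crank '[[0,0,0,0,0,-0.3,20],[0,0,0,0,0,-0.7,20],[0,0,0,0,0,-1,20],[0,0,0,0,0,-1,20],[0,0,0,0,0,-1,20]]' >/dev/null
python3 -m crank '[[0,0,0.8,0,0,-0.5,20],[0,0,0.8,0,0,-0.5,20],[0,0,0.8,0,0,0,20],[0,0,0,0,0,0,20],[0,0,0,0,0,0,20]]'
python3 -m crank '[[0,0,0,0.03,-0.95,0,20],[0,0,0,0.03,-0.95,0,20],[0,0,0,0.03,-0.95,0,20],[0,0,0,0.03,-0.95,0,20],[0,0,0,0.03,-0.95,0,20]]' >/dev/null
python3 -m crank '[[0,0,0,0.03,-0.95,0,20],[0,0,0,0.03,-0.95,0,20],[0,0,0,0.03,-0.95,0,20],[0,0,0,0.03,-0.95,0,20],[0,0,0,0.03,-0.95,0,20]]' >/dev/null
python3 -m crank '[[0,0,0,0.03,-0.95,0,20],[0,0,0,0.03,-0.95,0,20],[0,0,0,0.03,-0.95,0,20],[0,0,0,0.03,-0.95,0,20],[0,0,0,0.03,-0.95,0,20]]'
python3 -m crank '[[0,0,0,0.03,-0.95,0,20],[0,0,0,0.03,-0.95,0,20],[0,0,0,0.03,-0.95,0,20],[0,0,0,0.03,-0.95,0,20],[0,0,0,0.03,-0.95,0,20]]'
python3 -m crank '[[0,0,0,0.03,-0.95,0,20],[0,0,0,0.03,-0.95,0,20],[0,0,0.7,0,0,0,20],[0,0,0.7,0,0,0,20],[0,0,0.69,0,0,0,20]]' >/dev/null
python3 -m crank '[[0,0,0,0,0,0,20],[0,0,0,0,0,0,20],[0,0,0,0,0,0,20]]'
python3 w.py w8;python3 -c "
from h import *
s=state();print(R.from_quat(s['tool_rot']).inv().apply(np.array([.4282,.1754,.1161])-s['tcp_pos'])/.025, R.from_quat(s['tool_rot']).apply([1,0,0]))"
```

```text
clock: 23.0
tcp_pos: [0.4096, -0.3792, 0.183]
tool_rot: [1.0, 0.001, -0.0, 0.0]
wrist_force: [-0.0, -0.6, -2.3]
grip_width: 0.0322
grip_force: 30.0
clock: 24.25
tcp_pos: [0.4206, -0.0221, 0.1825]
tool_rot: [1.0, 0.001, -0.001, 0.0]
wrist_force: [0.5, 0.1, -0.9]
grip_width: 0.0317
grip_force: 30.0
clock: 24.67
tcp_pos: [0.4243, 0.0967, 0.1824]
tool_rot: [1.0, 0.001, -0.001, 0.0]
wrist_force: [0.9, -0.4, -1.5]
grip_width: 0.0325
grip_force: 30.0
clock: 25.33
tcp_pos: [0.4262, 0.1429, 0.1826]
tool_rot: [0.996, -0.09, -0.0, 0.0]
wrist_force: [-0.5, -0.5, -1.0]
grip_width: 0.032
grip_force: 30.0
[-0.15391318 -1.29292427  2.66337927] [ 9.83816634e-01 -1.79177705e-01 -4.24399508e-04]
```

View pics/w8.png

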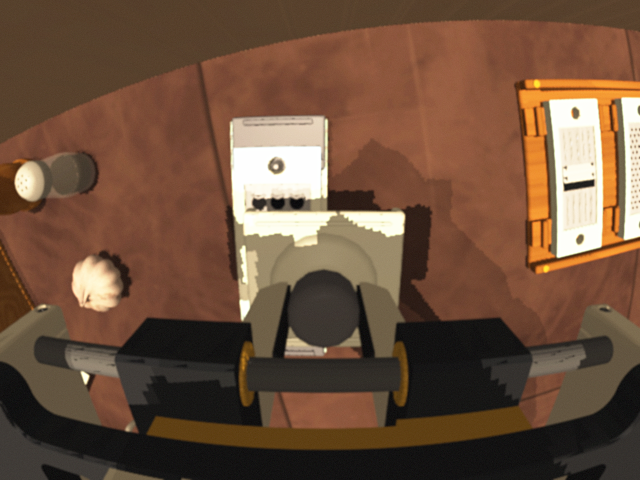

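The view shows the holder square in the jaws with its front edge at row 212, its sides parallel to the box, and no front skirt. Position it and lower.

```bash

python3 -m crank '[[0,0,0.02,-0.08,-0.65,0,20],[0,0,0,-0.08,-0.64,0,20],[0,0,0,0,0,0.8,20],[0,0,0,0,0,0.7,20],[0,0,0,0,0,0,20]]' >/dev/null
python3 -m crank '[[0,0,0,0,0,0.3,20],[0,0,0,0,0,0.3,20],[0,0,0,0,0,0.2,20],[0,0,0,0,0,0,20],[0,0,0,0,0,0,20]]'
python3 -m crank '[[0,0,0,0,0,0.15,20],[0,0,0,0,0,0.15,20],[0,0,0,0,0,0,20],[0,0,0,0,0,0,20]]'
```

```text
clock: 26.22
tcp_pos: [0.4283, 0.1754, 0.1254]
tool_rot: [0.996, -0.092, -0.0, 0.0]
wrist_force: [0.3, 0.4, -1.2]
grip_width: 0.0316
grip_force: 30.0
clock: 26.55
tcp_pos: [0.4282, 0.1755, 0.1177]
tool_rot: [0.996, -0.092, -0.0, 0.0]
wrist_force: [0.6, 0.5, -0.9]
grip_width: 0.0319
grip_force: 30.0
```

```bash

python3 -m crank '[[0,0,0,0,0,0.05,20],[0,0,0,0,0,0.04,20],[0,0,0,0,0,0,20],[0,0,0,0,0,0,20]]'
python3 -m crank '[[0,0,0,0,0,0,75],[0,0,0,0,0,0,75],[0,0,0,0,0,0,75],[0,0,0,0,0,0,75],[0,0,0,0,0,0,75]]'
python3 -m crank '[[0,0,0,0,0,-0.5,75],[0,0,0,0,0,-1,75],[0,0,0,0,0,-1,75],[0,0,0,0,0,-1,75],[0,0,0,0,0,-1,75]]'
python3 -m crank '[[0,0,0,0,0.7,-0.5,75],[0,0,0,0,0.7,0,75],[0,0,0,0,0.7,0,75],[0,0,0,0,0,0,75],[0,0,0,0,0,0,75]]'
python3 w.py w9; python3 - <<'E'
from m import *
c=pickle.load(open("w9.pkl","rb")); P=worldw(c)
for z0,z1,n in((.070,.082,"plate"),(.105,.125,"knob"),(.0635,.070,"insert")):
    m=(P[...,2]>z0)&(P[...,2]<z1)&(P[...,1]>.08)&(P[...,1]<.3)&(P[...,0]>.3)&(P[...,0]<.58); m[345:]=0
    q=P[m]; A=np.c_[q[:,:2]-[.428,.1755],np.ones(len(q))]; print(n,np.linalg.lstsq(A,q[:,2],rcond=None)[0],len(q),cv2.minAreaRect((q[:,:2]*1000).astype(np.float32)))
E
```

```text
clock: 26.88
tcp_pos: [0.4283, 0.1755, 0.116]
tool_rot: [0.996, -0.092, 0.0, -0.0]
wrist_force: [-1.6, -1.3, 6.2]
grip_width: 0.032
grip_force: 30.0
clock: 27.3
tcp_pos: [0.4283, 0.1755, 0.1155]
tool_rot: [0.996, -0.092, -0.0, 0.0]
wrist_force: [-1.2, -0.5, 1.1]
grip_width: 0.0604
grip_force: 0.0
clock: 27.72
tcp_pos: [0.428, 0.1753, 0.2292]
tool_rot: [0.996, -0.092, -0.0, 0.0]
wrist_force: [0.2, -0.2, -0.7]
grip_width: 0.0749
grip_force: 0.0
clock: 28.13
tcp_pos: [0.4186, 0.1234, 0.2408]
tool_rot: [0.996, -0.093, 0.0, -0.0]
wrist_force: [-0.7, 0.3, -0.3]
grip_width: 0.0751
grip_force: 0.0
plate [ 0.0059238  -0.0063333   0.07399426] 6342 ((432.966796875, 174.29718017578125), (83.71063995361328, 136.40394592285156), 79.58784484863281)
knob [-0.06498901  0.0562789   0.11310999] 1334 ((428.580810546875, 174.39129638671875), (31.882396697998047, 31.923246383666992), 31.388269424438477)
insert [-0.00073996 -0.00305534  0.06723144] 4509 ((427.59478759765625, 175.32260131835938), (83.77554321289062, 150.55599975585938), 79.47161865234375)
```

View pics/w9.png

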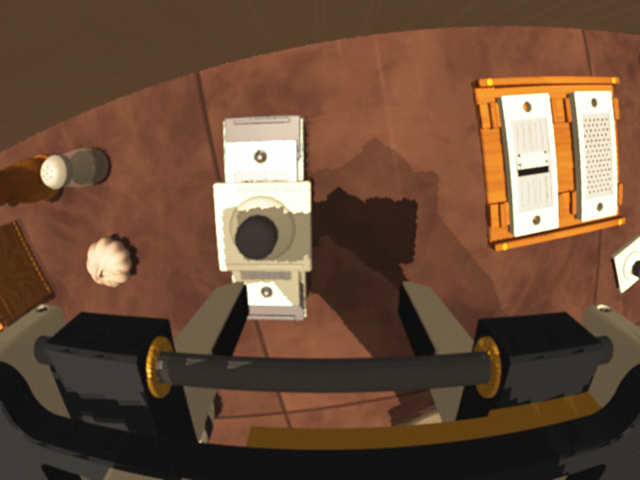

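The view shows the holder sitting square and level on the coarse insert, with its knob at (254,237) and both pins visible. The rack, garlic and shakers are as they were, so I'll hand in.

```bash
python3 -c "
from cell import job_done; print(job_done())"
```

```text
the job is handed in; nothing more can be done
None
```

I swapped the inserts, set the food holder squarely over the coarse insert and handed the job in at about 28 s; the last views showed everything in place, but no verdict came back.

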